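Find the rattling parts tin and hold it out

ROBOT

A 6-joint arm with a two-finger parallel gripper is mounted at the origin on the work surface. World frame = base frame: x ahead of the robot, y to its left, z up, the work surface at z = 0. Lengths are in m, angles in rad, forces in N, time in s.
With the tool pointing down it reaches from about 0.35 to 0.975 m from the base axis. Payload 4.9 kg.
Tool frame: the origin (TCP) lies midway between the tips of the shut fingers; the grasp point (between the pads) lies manip.tcp_to_grasp behind it (manip.tcp_to_grasp is the distance from the TCP to the grasp point, in m); z points along the fingers, y is the line along which they close (so a half turn about z gives the same grasp; the last joint's range is limited). The gripper opens to 85 mm and grips with 20 to 120 N. Pads are 22 mm wide; open, the fingers measure 114 mm over their backs; the gripper's body (76 mm by 85 mm) begins 54 mm behind the grasp point. The pads swing forward as they close: fully open they stand 13 mm farther back than shut.
Start: joints at [-1.368, 0.053, 1.613, -0, 1.476, -0.119], TCP at [0.198, -0.593, 0.231] pointing down, gripper open.
Joint ranges: [-3.01, 3.01], [-1.01, 2.22], [0.06, 2.58], [-1.02, 4.17], [0.09, 2.62], [-3.14, 3.14]. Speed limits (rad/s): [2.57, 2.57, 3.14, 3.14, 3.14, 3.14].

INTERFACE

Orientations are given as a unit quaternion [w, x, y, z].
In Python, from plant import manip, grab_frame, calibration, job_done gives the robot as it stands.
- The arm moves only by the tool send_rows, never from a script. Its argument "rows" is a list of rows, each an object of numbers: "x", "y", "z": the shift along the tool's x, y, z normalised to -1 to 1, where 1 is 15 cm; "wx", "wy", "wz": the turn, a rotation vector about the tool's x, y, z normalised to -1 to 1, where 1 is pi/4 rad; "hand": the opening, from -1 (shut) to 1 (fully open). In form: [{"x": .., "y": .., "z": .., "wx": .., "wy": .., "wz": .., "hand": ..}, ...]. A call has exactly 10 rows; each row shifts and turns the commanded pose from where the row before left it, along the tool's axes as they then stand; what a row does not reach is not made up. A row lasts 1/12 s, in which the tool goes at most 41.7 mm and 7.16 degrees, less where a joint would pass 70% of its speed; a pose out of reach is approached as far as the arm can. A call with a number of a shift or a turn outside -1 to 1 is refused whole. A call with a gripper value outside its range is refused whole. The fingers move at their own pace and stop on an object; the grip force is fixed at half the most. Time passes only in rows, so rows that do not move let the fingers close, or fill a call up. It gives the time, the measured TCP pose, the force, the opening and the grip force at its end, in the units of the state.
- manip.state(): the state, without advancing time (a new reading comes with each control period).
- grab_frame(name): name is "side" or "top" or "wrist"; returns the picture (480x640x3 uint8, blue, green, red); there is no depth.
- calibration(name): a dict with "camera_matrix" (3x3 intrinsics, pixels), "R" (3x3) and "t" (3): a world point X has camera coordinates R X + t. Camera axes: x right, y down, z forward; pixel columns grow to the right and rows downward; lengths in m; the calibration is good to about 2 mm. A picture is of the moment at which its call begins: read the wrist's pose just before it. calibration takes no time and is no camera call; for the wrist camera it gives the pose at the moment of the call.
- job_done(): hands the job in; it is judged then, once.
The state is a dict: "time": time; "joint_pos": joint angles; "joint_vel": joint speeds; "joint_efforts": joint torques, N m; "tool_pos": TCP position; "tool_rot": TCP orientation; "contact_force": force on the tool from outside, world axes, zero at the start; "ft_torque": the same for the moment, N m; "gripper_width": opening from 0.0 (shut) to 1.0 (fully open); "grasp_force": force on a finger pad.
Only numpy, scipy, OpenCV 4.12 (cv2) and the standard library are available. Lean on these libraries where they do the work, as an engineer would, in place of code of your own. Each camera call takes 0.05 s, during which the arm holds its last target. There are 200 camera calls.

TASK

One of the three sealed parts tins has a loose part in it: lift the red tin clear of the green mat and shake it back and forth a few times, then the yellow one, then the blue one, each time standing a quiet one back upright on the mat and letting go. Then hold the tin that rattled out upright and still above the middle of the orange tray, with about a hand's width of air beneath it and the two quiet tins standing on the mat. Finish while still holding it there, and leave the other things on the bench where they are.

Things in the scene. Friction and masses are not known exactly. Their poses are not given: they have to be found in the camera images.
- tin_red: flat sealed aluminium tin with a red lid, 120 (its x) x 58 (y) x 36 mm high, about 0.25 kg with its contents, standing on the mat, its length across the mat; origin at the centre of its underside, z up through the lid. Any one of the three tins may be the one that rattles
- tin_yellow: flat sealed aluminium tin with a yellow lid, 120 (its x) x 58 (y) x 36 mm high, about 0.25 kg with its contents, standing on the mat, its length across the mat; origin at the centre of its underside, z up through the lid. Any one of the three tins may be the one that rattles
- tin_blue: flat sealed aluminium tin with a blue lid, 120 (its x) x 58 (y) x 36 mm high, about 0.25 kg with its contents, standing on the mat, its length across the mat; origin at the centre of its underside, z up through the lid. Any one of the three tins may be the one that rattles
- tin_red_mid (a point): middle of the red tin, 18 mm above its underside. The rattling tin has a loose 150 g oiled steel block that slides up to 42 mm either way along the tin's length when it is shaken briskly or tilted that way, knocks on the end and stays there (a shift in wrist moment of up to 0.06 N m either way); the other two are packed tight to about the same weight
- tin_yellow_mid (a point): middle of the yellow tin, 18 mm above its underside. The rattling tin has a loose 150 g oiled steel block that slides up to 42 mm either way along the tin's length when it is shaken briskly or tilted that way, knocks on the end and stays there (a shift in wrist moment of up to 0.06 N m either way); the other two are packed tight to about the same weight
- tin_blue_mid (a point): middle of the blue tin, 18 mm above its underside. The rattling tin has a loose 150 g oiled steel block that slides up to 42 mm either way along the tin's length when it is shaken briskly or tilted that way, knocks on the end and stays there (a shift in wrist moment of up to 0.06 N m either way); the other two are packed tight to about the same weight
- mat: fixed green bench mat, 200 (x) x 420 (y) x 4 mm thick, origin at the centre of its underside on the bench; the tins stand on it in a row along its y, square to it (their x parallel to its x)
- tray: fixed open square orange hand-over tray beyond the mat, 120 x 120 mm, 22 mm high, origin at the centre of its underside on the bench
- screwdriver: bystander: yellow-handled screwdriver lying flat; origin at its underside
- file: bystander: wood-handled small file lying beside the mat, about 160 mm long, 14 mm high; origin at its underside
- tape: bystander: roll of white tape lying flat beside the tray, 72 mm across, 22 mm high; origin at its underside
- calculator: bystander: white calculator lying flat, 150 x 100 x 18 mm; origin at its underside
- glue: bystander: standing white glue bottle with red cap, 48 mm across, 120 mm high; origin at its underside
- pliers: bystander: red-handled pliers lying flat beside the tray, 16 mm high; origin at its underside under the pivot
- polish: bystander: standing amber jar with black cap, 60 mm across, 70 mm high; origin at its underside
Not all that is in view belongs to the job. Leave any purple or turquoise look-alike of the tin_red alone.

How it is judged:
On the way, in this order (a step that is already met when the one before it is completed fails the run):
1. shaking: the red tin hangs clear of the mat (height (world z) of tin_red above 0.03 m and linear speed of tin_red below 0.08 m/s and angular speed of tin_red below 0.8 rad/s).
2. shaking: the red tin moves briskly in the air, well clear of the mat (height (world z) of tin_red above 0.03 m and (linear speed of tin_red above 0.12 m/s or angular speed of tin_red above 1 rad/s)).
3. shaking: the red tin stops or turns back, still in the air (all of step 1).
4. shaking: the yellow tin hangs clear of the mat (height (world z) of tin_yellow above 0.03 m and linear speed of tin_yellow below 0.08 m/s and angular speed of tin_yellow below 0.8 rad/s).
5. shaking: the yellow tin moves briskly in the air, well clear of the mat (height (world z) of tin_yellow above 0.03 m and (linear speed of tin_yellow above 0.12 m/s or angular speed of tin_yellow above 1 rad/s)).
6. shaking: the yellow tin stops or turns back, still in the air (all of step 4).
7. shaking: the blue tin hangs clear of the mat (height (world z) of tin_blue above 0.03 m and linear speed of tin_blue below 0.08 m/s and angular speed of tin_blue below 0.8 rad/s).
8. shaking: the blue tin moves briskly in the air, well clear of the mat (height (world z) of tin_blue above 0.03 m and (linear speed of tin_blue above 0.12 m/s or angular speed of tin_blue above 1 rad/s)).
9. shaking: the blue tin stops or turns back, still in the air (all of step 7).
At the end, for the whole second after the job is handed in: The rattling tin is in the fingers, underside 50 to 250 mm above the bench, centre within 45 mm of the tray's centre, tilted under 0.25 rad, still, not touching the tray; the other two stand upright on the mat (centres within its outline), let go and at rest (((distance between slug_c0 and tin_red_mid below 0.07 m and contact force between tin_red and the fingers above 1 N and height (world z) of tin_red between 0.05 and 0.25 m and horizontal distance between tin_red and tray below 0.045 m and angle between tin_red's own z axis and vertical below 0.25 rad and linear speed of tin_red below 0.04 m/s and contact force between tin_red and tray below 0.1 N and angle between each of tin_yellow, tin_blue's own z axis and vertical below 0.1 rad and height (world z) of each of tin_yellow, tin_blue below 0.008 m and linear speed of each of tin_yellow, tin_blue below 0.03 m/s and contact force between each of tin_yellow, tin_blue and the fingers below 0.1 N and x of tin_yellow in the frame of mat between -0.1 and 0.1 m and y of tin_yellow in the frame of mat between -0.21 and 0.21 m and x of tin_blue in the frame of mat between -0.1 and 0.1 m and y of tin_blue in the frame of mat between -0.21 and 0.21 m) or (distance between slug_c0 and tin_yellow_mid below 0.07 m and contact force between tin_yellow and the fingers above 1 N and height (world z) of tin_yellow between 0.05 and 0.25 m and horizontal distance between tin_yellow and tray below 0.045 m and angle between tin_yellow's own z axis and vertical below 0.25 rad and linear speed of tin_yellow below 0.04 m/s and contact force between tin_yellow and tray below 0.1 N and angle between each of tin_red, tin_blue's own z axis and vertical below 0.1 rad and height (world z) of each of tin_red, tin_blue below 0.008 m and linear speed of each of tin_red, tin_blue below 0.03 m/s and contact force between each of tin_red, tin_blue and the fingers below 0.1 N and x of tin_red in the frame of mat between -0.1 and 0.1 m and y of tin_red in the frame of mat between -0.21 and 0.21 m and x of tin_blue in the frame of mat between -0.1 and 0.1 m and y of tin_blue in the frame of mat between -0.21 and 0.21 m) or (distance between slug_c0 and tin_blue_mid below 0.07 m and contact force between tin_blue and the fingers above 1 N and height (world z) of tin_blue between 0.05 and 0.25 m and horizontal distance between tin_blue and tray below 0.045 m and angle between tin_blue's own z axis and vertical below 0.25 rad and linear speed of tin_blue below 0.04 m/s and contact force between tin_blue and tray below 0.1 N and angle between each of tin_red, tin_yellow's own z axis and vertical below 0.1 rad and height (world z) of each of tin_red, tin_yellow below 0.008 m and linear speed of each of tin_red, tin_yellow below 0.03 m/s and contact force between each of tin_red, tin_yellow and the fingers below 0.1 N and x of tin_red in the frame of mat between -0.1 and 0.1 m and y of tin_red in the frame of mat between -0.21 and 0.21 m and x of tin_yellow in the frame of mat between -0.1 and 0.1 m and y of tin_yellow in the frame of mat between -0.21 and 0.21 m))); the arm keeps its last pose, push and grip.
It fails at once if a bystander is disturbed (moved more than 40 mm): screwdriver, file, tape, calculator, glue, pliers, polish (distance of any of screwdriver, file, tape, calculator, glue, pliers, polish from where it was at the start of the episode above 0.04 m).
It also fails if it takes over 72 s, if anything falls off the work surface, if the arm or the gripper's body presses on something with over 40 N, if the wrist force passes 120 N, or if a joint passes its speed limit or range.

## Working session

There is one attempt and no reset: what is moved stays moved. The work goes in short steps, Python scripts to look and compute and a tool call to move; the robot and the scene stay as the last step left them, time stands still between calls to the robot, and variables do not carry over. Pictures are saved under pics/ and viewed, at most 10 in all, crops included, and the job is handed in when it is done.

Besides the shell and the picture viewer there is one more tool, called in YAML: its name, and indented under it one key for each argument. send_rows: Moves the arm, as the interface text tells. Scaled input: -1 to 1 covers 15 cm each way for a shift and pi/4 rad each way for a turn. Its arguments: {"type":"object","properties":{"rows":{"type":"array","items":{"type":"object","properties":{"x":{"type":"number","minimum":-1,"maximum":1},"y":{"type":"number","minimum":-1,"maximum":1},"z":{"type":"number","minimum":-1,"maximum":1},"wx":{"type":"number","minimum":-1,"maximum":1},"wy":{"type":"number","minimum":-1,"maximum":1},"wz":{"type":"number","minimum":-1,"maximum":1},"hand":{"type":"number"}}}}},"required":["rows"]}

```bash
mkdir -p pics; ls; python3 - <<'E'
from plant import manip, grab_frame, calibration
import cv2
print(manip.state(), manip.tcp_to_grasp)
for n in ("top","side"):
    cv2.imwrite(f"pics/{n}0.png",grab_frame(n)); c=calibration(n); print(n,c)
E
```

```text
pics
{'time': 0.0, 'joint_pos': array([-1.36799441e+00,  5.33569542e-02,  1.61433047e+00,  1.64554391e-06,
        1.47600476e+00, -1.19029970e-01]), 'joint_vel': array([ 2.74627239e-03, -4.04944650e-04, -1.57637456e-05, -2.52904065e-04,
       -2.20961451e-04, -1.29496644e-03]), 'joint_efforts': array([ 2.94909814e-04, -3.93674433e+01, -3.70181072e+01, -9.60674288e-05,
        7.08083229e-03, -6.81679737e-06]), 'tool_pos': array([ 0.19754381, -0.59228526,  0.23004118]), 'tool_rot': array([-1.04888033e-03,  9.87080412e-01,  1.60222217e-01, -4.31393688e-05]), 'contact_force': array([-0.11418253, -0.14757988, -0.29083039]), 'ft_torque': array([ 0.02608678, -0.04878096,  0.01679451]), 'grasp_force': 0.0, 'gripper_width': 1.0043087840752154} 0.0187
top {'camera_matrix': array([[442.34560649,   0.        , 316.03727018],
       [  0.        , 442.34560649, 244.9691407 ],
       [  0.        ,   0.        ,   1.        ]]), 'R': array([[ 1.08385893e-01, -9.94108868e-01, -2.39159847e-04],
       [-9.71681260e-01, -1.05889832e-01, -2.11241265e-01],
       [ 2.09971490e-01,  2.31279603e-02, -9.77433921e-01]]), 't': array([-0.05590257,  0.5285944 ,  0.93080608])}
side {'camera_matrix': array([[536.66789341,   0.        , 307.39607408],
       [  0.        , 536.66789341, 250.37773984],
       [  0.        ,   0.        ,   1.        ]]), 'R': array([[-0.98669605, -0.16216343, -0.01157265],
       [-0.08389568,  0.56885616, -0.8181468 ],
       [ 0.13925667, -0.80629132, -0.57489294]]), 't': array([0.52424678, 0.0919048 , 1.00272584])}
```

View pics/top0.png

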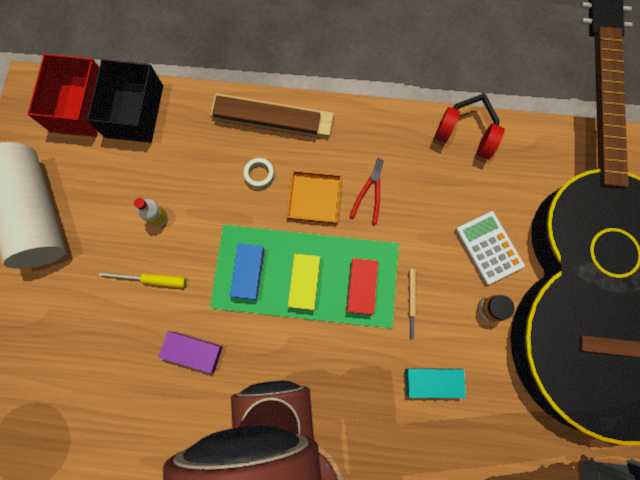

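View pics/side0.png

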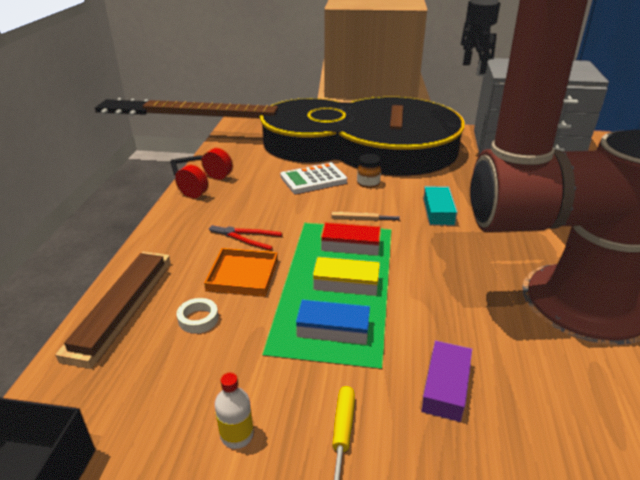

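Top view: blue lid about (247,270), yellow (305,280), red (363,286), all on the green mat; tray about (315,197). The look-alikes are purple (191,352) and turquoise (436,384), both off the mat. In the side view the lids are at red (351,236), yellow (346,273) and blue (334,318). The tins meant are the three on the mat with the named lid colours. I'll measure the lids by triangulation and check one enlarged crop.

```bash
cat > h.py <<'E'
import cv2, numpy as np
from plant import manip, grab_frame, calibration
ROI={"top":(205,150,200,190),"side":(200,215,210,155)}
HUE={"red":((0,190,130),(6,255,255)),"yellow":((25,150,120),(33,255,255)),"blue":((105,150,120),(120,255,255)),"tray":((8,200,110),(20,255,255)),"mat":((45,120,60),(80,255,255))}
def mask(im,n,cam):
    hsv=cv2.cvtColor(im,cv2.COLOR_BGR2HSV); m=cv2.inRange(hsv,*map(np.array,HUE[n]))
    x,y,w,h=ROI[cam]; z=np.zeros_like(m); z[y:y+h,x:x+w]=m[y:y+h,x:x+w]
    k,l,s,_=cv2.connectedComponentsWithStats(z); 
    return (l==1+np.argmax(s[1:,4])).astype(np.uint8)
def P(cam):
    c=calibration(cam); return c["camera_matrix"]@np.c_[c["R"],c["t"]]
def onplane(cam,uv,z):
    M=P(cam); H=np.c_[M[:,:2],M[:,2]*z+M[:,3]]
    q=np.linalg.solve(H,np.c_[uv,np.ones(len(uv))].T); return (q[:2]/q[2]).T
def tri(a,b):
    X=cv2.triangulatePoints(P("top"),P("side"),np.array(a,float),np.array(b,float))[:,0]; return X[:3]/X[3]
def lid(im,n,cam,z):
    c=cv2.findContours(mask(im,n,cam),0,cv2.CHAIN_APPROX_NONE)[0][0][:,0]
    return cv2.minAreaRect((onplane(cam,c,z)*1000).astype(np.float32))
E
python3 - <<'E'
from h import *
t,s=cv2.imread("pics/top0.png"),cv2.imread("pics/side0.png")
for n in ("red","yellow","blue"):
    ab=[]
    for im,c in((t,"top"),(s,"side")):
        m=cv2.moments(mask(im,n,c),True); ab.append((m["m10"]/m["m00"],m["m01"]/m["m00"]))
    print(n,np.round(ab,1).tolist(),tri(*ab).round(4),[lid(im,n,c,.04) for im,c in((t,"top"),(s,"side"))])
for n,z in(("tray",.022),("mat",.004)):
    print(n,[lid(im,n,c,z) for im,c in((t,"top"),(s,"side"))])
# reproject neat things
print("file,tape,pliers,glue base", onplane("top",[(412,303),(412,337),(259,173),(366,190),(152,213)],.01).round(3).tolist())
cv2.imwrite("pics/crop0.png",cv2.resize(t[160:350,205:405],None,fx=3,fy=3,interpolation=2))
E
```

```text
red [[362.6, 292.1], [351.0, 232.1]] [ 0.4498 -0.113   0.0336] [((448.92822265625, -110.5441665649414), (57.25872802734375, 108.01419067382812), 88.99954223632812), ((455.6987609863281, -105.7562255859375), (116.60009002685547, 58.95343017578125), 0.12864480912685394)]
yellow [[303.8, 281.8], [346.6, 269.0]] [0.4505 0.0202 0.0362] [((449.695556640625, 19.902259826660156), (57.69465637207031, 120.24623107910156), 89.8897476196289), ((451.855224609375, 24.538721084594727), (120.37989044189453, 61.594390869140625), 0.15083999931812286)]
blue [[246.5, 271.5], [333.5, 314.8]] [0.4597 0.1514 0.0345] [((458.719970703125, 150.48390197753906), (56.44274139404297, 118.08394622802734), 89.88914489746094), ((460.23004150390625, 156.35523986816406), (118.12002563476562, 56.7833251953125), 0.13266722857952118)]
tray [((657.6668090820312, 19.991012573242188), (120.76386260986328, 120.08834838867188), 0.4330883324146271), ((658.120849609375, 33.59490203857422), (122.62855529785156, 146.79559326171875), 1.2024816274642944)]
mat [((469.14300537109375, 20.056015014648438), (417.94677734375, 199.0909423828125), 89.95836639404297), ((470.88189697265625, 24.264877319335938), (198.48927307128906, 417.10748291015625), 0.08703596889972687)]
file,tape,pliers,glue base [[0.431, -0.229], [0.355, -0.234], [0.704, 0.16], [0.689, -0.102], [0.577, 0.399]]
```

View pics/crop0.png

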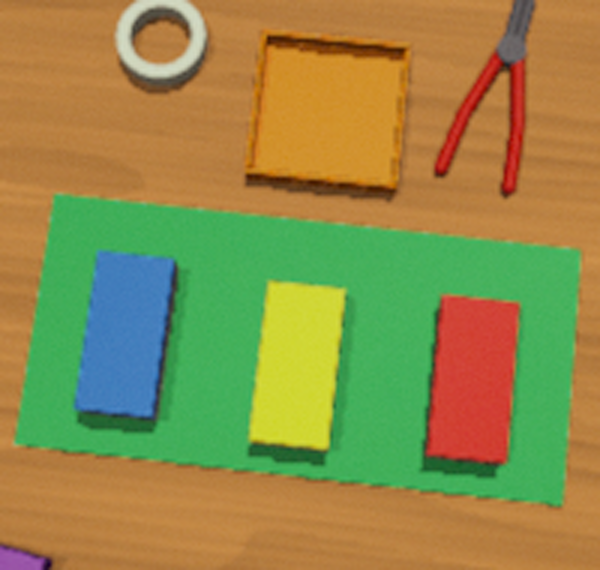

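The crop confirms the three mat tins, with blue at (127,335), yellow at (297,367) and red at (474,380). Lids are about 36–40 mm high and the tins lie along world x. Centres come to red (0.455,-0.110), yellow (0.4505,0.021), blue (0.459,0.152) and tray (0.658,0.020). I'll move above red first.

send_rows:
  rows:
    - {"wz":0.137,"hand":1}
    - {"wz":0.137,"hand":1}
    - {"wz":0.136,"hand":1}
    - {"x":0.123,"y":-0.23,"hand":1}
    - {"x":0.123,"y":-0.23,"hand":1}
    - {"x":0.123,"y":-0.23,"hand":1}
    - {"x":0.123,"y":-0.23,"hand":1}
    - {"x":0.123,"y":-0.23,"hand":1}
    - {"x":0.123,"y":-0.23,"hand":1}
    - {"x":0.123,"y":-0.23,"hand":1}

```text
invalid input at $.rows[0]: expected keys x, y, z, wx, wy, wz, hand
```

send_rows:
  rows:
    - {"x":0.123,"y":-0.23,"hand":1}
    - {"x":0.123,"y":-0.23,"hand":1}
    - {"x":0.123,"y":-0.23,"hand":1}
    - {"x":0.123,"y":-0.23,"hand":1}
    - {"x":0.123,"y":-0.23,"hand":1}
    - {"x":0.123,"y":-0.23,"hand":1}
    - {"x":0.122,"y":-0.23,"hand":1}
    - {"z":0.2,"hand":1}
    - {"z":0.2,"hand":1}
    - {"hand":1}

```text
invalid input at $.rows[0]: expected keys x, y, z, wx, wy, wz, hand
```

send_rows:
  rows:
    - {"x":0,"y":0,"z":0,"wx":0,"wy":0,"wz":0.137,"hand":1}
    - {"x":0,"y":0,"z":0,"wx":0,"wy":0,"wz":0.137,"hand":1}
    - {"x":0,"y":0,"z":0,"wx":0,"wy":0,"wz":0.136,"hand":1}
    - {"x":0.123,"y":-0.23,"z":0,"wx":0,"wy":0,"wz":0,"hand":1}
    - {"x":0.123,"y":-0.23,"z":0,"wx":0,"wy":0,"wz":0,"hand":1}
    - {"x":0.123,"y":-0.23,"z":0,"wx":0,"wy":0,"wz":0,"hand":1}
    - {"x":0.123,"y":-0.23,"z":0,"wx":0,"wy":0,"wz":0,"hand":1}
    - {"x":0.123,"y":-0.23,"z":0,"wx":0,"wy":0,"wz":0,"hand":1}
    - {"x":0.123,"y":-0.23,"z":0,"wx":0,"wy":0,"wz":0,"hand":1}
    - {"x":0.123,"y":-0.23,"z":0,"wx":0,"wy":0,"wz":0,"hand":1}

```text
time: 0.93
tool_pos: [0.3271, -0.3495, 0.2307]
tool_rot: [-0.0, 1.0, -0.0, -0.0]
contact_force: [0.6, 0.1, -0.1]
gripper_width: 1.004
grasp_force: 0.0
```

send_rows:
  rows:
    - {"x":0.123,"y":-0.23,"z":0,"wx":0,"wy":0,"wz":0,"hand":1}
    - {"x":0.123,"y":-0.23,"z":0,"wx":0,"wy":0,"wz":0,"hand":1}
    - {"x":0.123,"y":-0.23,"z":0,"wx":0,"wy":0,"wz":0,"hand":1}
    - {"x":0.123,"y":-0.23,"z":0,"wx":0,"wy":0,"wz":0,"hand":1}
    - {"x":0.123,"y":-0.23,"z":0,"wx":0,"wy":0,"wz":0,"hand":1}
    - {"x":0.123,"y":-0.23,"z":0,"wx":0,"wy":0,"wz":0,"hand":1}
    - {"x":0.122,"y":-0.23,"z":0,"wx":0,"wy":0,"wz":0,"hand":1}
    - {"x":0,"y":0,"z":0.2,"wx":0,"wy":0,"wz":0,"hand":1}
    - {"x":0,"y":0,"z":0.2,"wx":0,"wy":0,"wz":0,"hand":1}
    - {"x":0,"y":0,"z":0,"wx":0,"wy":0,"wz":0,"hand":1}

```text
time: 1.77
tool_pos: [0.4523, -0.1074, 0.1646]
tool_rot: [-0.002, 1.0, 0.001, -0.005]
contact_force: [-1.0, 0.2, -1.4]
gripper_width: 1.002
grasp_force: 0.0
```

```bash
cat >> h.py <<'E'
def wr(n,name,z=.04):
    s=manip.state(); c=P("wrist"); im=grab_frame("wrist"); cv2.imwrite(f"pics/{name}.png",im)
    m=cv2.inRange(cv2.cvtColor(im,cv2.COLOR_BGR2HSV),*map(np.array,HUE[n]))
    ct=max(cv2.findContours(m,0,cv2.CHAIN_APPROX_NONE)[0],key=cv2.contourArea)[:,0]
    H=np.c_[c[:,:2],c[:,2]*z+c[:,3]]; q=np.linalg.solve(H,np.c_[ct,np.ones(len(ct))].T)
    print(n,s["tool_pos"].round(4),ct.min(0),ct.max(0),cv2.minAreaRect(((q[:2]/q[2]).T*1000).astype(np.float32)))
E
python3 -c "
from h import *
wr('red','w1')"
```

```text
red [ 0.4523 -0.1074  0.1646] [322 269] [331 273] ((411.2696533203125, -116.86997985839844), (2.1575005054473877, 7.252046585083008), 32.22571563720703)
```

View pics/w1.png

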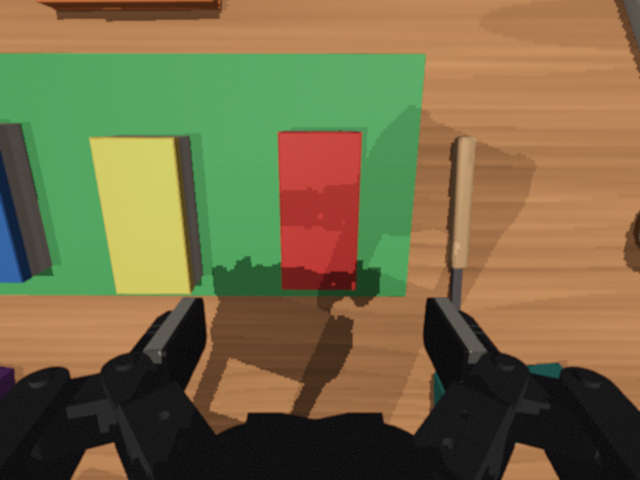

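Wrist view: red lid corners are at (279,132), (361,131), (356,290) and (282,290); yellow lid corners are at (90,138), (173,138), (191,293) and (117,293).

```bash
python3 -c "
from h import *
print(manip.state()['tool_pos'],manip.state()['tool_rot'],manip.state()['ft_torque'])
for z in (.035,.04):
  for q in ([(279,132),(361,131),(356,290),(282,290)],[(90,138),(173,138),(191,293),(117,293)]):
    p=onplane('wrist',q,z); print(z,p.round(4).tolist(),p.mean(0))"
```

```text
[ 0.45339229 -0.10844955  0.16744315] [-1.59576414e-03  9.99991154e-01  3.67738389e-04 -3.87435256e-03] [-0.00286068 -0.01370937 -0.04571849]
0.035 [[0.5174, -0.0831], [0.5181, -0.1415], [0.3934, -0.1422], [0.3932, -0.0821]] [ 0.45552661 -0.11224074]
0.035 [[0.513, 0.0525], [0.5131, -0.0071], [0.3903, -0.0078], [0.3901, 0.0527]] [0.45162308 0.02259705]
0.04 [[0.5176, -0.0836], [0.5183, -0.1409], [0.3959, -0.1416], [0.3957, -0.0826]] [ 0.45688393 -0.11219274]
0.04 [[0.5134, 0.0496], [0.5134, -0.0089], [0.3928, -0.0096], [0.3926, 0.0498]] [0.45305158 0.02018627]
```

send_rows:
  rows:
    - {"x":0.02,"y":0.017,"z":0.15,"wx":0,"wy":0,"wz":0,"hand":1}
    - {"x":0,"y":0,"z":0.2,"wx":0,"wy":0,"wz":0,"hand":1}
    - {"x":0,"y":0,"z":0.2,"wx":0,"wy":0,"wz":0,"hand":1}
    - {"x":0,"y":0,"z":0.2,"wx":0,"wy":0,"wz":0,"hand":1}
    - {"x":0,"y":0,"z":0.1,"wx":0,"wy":0,"wz":0,"hand":1}
    - {"x":0,"y":0,"z":0.05,"wx":0,"wy":0,"wz":0,"hand":1}
    - {"x":0,"y":0,"z":0,"wx":0,"wy":0,"wz":0,"hand":1}
    - {"x":0,"y":0,"z":0,"wx":0,"wy":0,"wz":0,"hand":1}
    - {"x":0,"y":0,"z":0,"wx":0,"wy":0,"wz":0,"hand":1}
    - {"x":0,"y":0,"z":0,"wx":0,"wy":0,"wz":0,"hand":1}

```text
time: 2.65
tool_pos: [0.4605, -0.1133, 0.0385]
tool_rot: [0.001, 1.0, -0.0, 0.002]
contact_force: [-0.7, -0.2, 0.5]
gripper_width: 0.998
grasp_force: 0.0
```

send_rows:
  rows:
    - {"x":-0.025,"y":-0.01,"z":0.1,"wx":0,"wy":0,"wz":0,"hand":1}
    - {"x":0,"y":0,"z":0.08,"wx":0,"wy":0,"wz":0,"hand":1}
    - {"x":0,"y":0,"z":0.03,"wx":0,"wy":0,"wz":0,"hand":1}
    - {"x":0,"y":0,"z":0,"wx":0,"wy":0,"wz":0,"hand":1}
    - {"x":0,"y":0,"z":0,"wx":0,"wy":0,"wz":0,"hand":1}
    - {"x":0,"y":0,"z":0,"wx":0,"wy":0,"wz":0,"hand":-1}
    - {"x":0,"y":0,"z":0,"wx":0,"wy":0,"wz":0,"hand":-1}
    - {"x":0,"y":0,"z":0,"wx":0,"wy":0,"wz":0,"hand":-1}
    - {"x":0,"y":0,"z":0,"wx":0,"wy":0,"wz":0,"hand":-1}
    - {"x":0,"y":0,"z":0,"wx":0,"wy":0,"wz":0,"hand":-1}

```text
time: 3.48
tool_pos: [0.4563, -0.1114, 0.006]
tool_rot: [0.0, 1.0, -0.0, 0.001]
contact_force: [-1.0, 0.3, 5.6]
gripper_width: 0.67
grasp_force: 65.4
```

send_rows:
  rows:
    - {"x":0,"y":0,"z":-0.1,"wx":0,"wy":0,"wz":0,"hand":-1}
    - {"x":0,"y":0,"z":-0.15,"wx":0,"wy":0,"wz":0,"hand":-1}
    - {"x":0,"y":0,"z":-0.15,"wx":0,"wy":0,"wz":0,"hand":-1}
    - {"x":0,"y":0,"z":-0.15,"wx":0,"wy":0,"wz":0,"hand":-1}
    - {"x":0,"y":0,"z":-0.1,"wx":0,"wy":0,"wz":0,"hand":-1}
    - {"x":0,"y":0,"z":-0.05,"wx":0,"wy":0,"wz":0,"hand":-1}
    - {"x":0,"y":0,"z":0,"wx":0,"wy":0,"wz":0,"hand":-1}
    - {"x":0,"y":0,"z":0,"wx":0,"wy":0,"wz":0,"hand":-1}
    - {"x":0,"y":0,"z":0,"wx":0,"wy":0,"wz":0,"hand":-1}
    - {"x":0,"y":0,"z":0,"wx":0,"wy":0,"wz":0,"hand":-1}

```text
time: 4.32
tool_pos: [0.454, -0.1105, 0.1079]
tool_rot: [-0.001, 1.0, -0.0, -0.002]
contact_force: [-0.5, 0.1, -2.6]
gripper_width: 0.672
grasp_force: 65.1
```

```bash
cat >> h.py <<'E'
def rd():
    s=manip.state(); print(*[s[k].round(4) for k in("tool_pos","contact_force","ft_torque")],s["gripper_width"],s["grasp_force"])
E
python3 -c "
from h import *
rd()"
```

```text
[ 0.454  -0.1105  0.1079] [-0.5168  0.0819 -2.6494] [-0.0315  0.0429  0.0075] 0.6724662667715131 65.06927132606506
```

send_rows:
  rows:
    - {"x":0.2,"y":0,"z":0,"wx":0,"wy":0,"wz":0,"hand":-1}
    - {"x":-0.2,"y":0,"z":0,"wx":0,"wy":0,"wz":0,"hand":-1}
    - {"x":0.2,"y":0,"z":0,"wx":0,"wy":0,"wz":0,"hand":-1}
    - {"x":-0.2,"y":0,"z":0,"wx":0,"wy":0,"wz":0,"hand":-1}
    - {"x":0,"y":0,"z":0,"wx":0,"wy":0.15,"wz":0,"hand":-1}
    - {"x":0,"y":0,"z":0,"wx":0,"wy":0.15,"wz":0,"hand":-1}
    - {"x":0,"y":0,"z":0,"wx":0,"wy":0.15,"wz":0,"hand":-1}
    - {"x":0,"y":0,"z":0,"wx":0,"wy":0,"wz":0,"hand":-1}
    - {"x":0,"y":0,"z":0,"wx":0,"wy":0,"wz":0,"hand":-1}
    - {"x":0,"y":0,"z":0,"wx":0,"wy":0,"wz":0,"hand":-1}

```text
time: 5.15
tool_pos: [0.4557, -0.1114, 0.1103]
tool_rot: [0.0, 0.985, -0.0, 0.175]
contact_force: [-0.1, -0.6, -2.8]
gripper_width: 0.665
grasp_force: 67.4
```

send_rows:
  rows:
    - {"x":0,"y":0,"z":0,"wx":0,"wy":-0.15,"wz":0,"hand":-1}
    - {"x":0,"y":0,"z":0,"wx":0,"wy":-0.15,"wz":0,"hand":-1}
    - {"x":0,"y":0,"z":0,"wx":0,"wy":-0.15,"wz":0,"hand":-1}
    - {"x":0,"y":0,"z":0,"wx":0,"wy":0,"wz":0,"hand":-1}
    - {"x":0,"y":0,"z":0,"wx":0,"wy":0,"wz":0,"hand":-1}
    - {"x":0,"y":0,"z":0,"wx":0,"wy":0,"wz":0,"hand":-1}
    - {"x":0,"y":0,"z":0,"wx":0,"wy":0,"wz":0,"hand":-1}
    - {"x":0,"y":0,"z":0,"wx":0,"wy":0,"wz":0,"hand":-1}
    - {"x":0,"y":0,"z":0,"wx":0,"wy":0,"wz":0,"hand":-1}
    - {"x":0,"y":0,"z":0,"wx":0,"wy":0,"wz":0,"hand":-1}

```text
time: 5.98
tool_pos: [0.4548, -0.1111, 0.1101]
tool_rot: [0.0, 1.0, -0.0, 0.001]
contact_force: [0.1, 0.0, -2.1]
gripper_width: 0.669
grasp_force: 67.4
```

```bash
python3 -c "
from h import *
rd()"
```

```text
[ 0.4548 -0.1111  0.1101] [ 0.0727  0.026  -2.0744] [ 0.0651 -0.0123 -0.0036] 0.6693634722460137 67.42369294166565
```

send_rows:
  rows:
    - {"x":0,"y":0,"z":0,"wx":0,"wy":-0.15,"wz":0,"hand":-1}
    - {"x":0,"y":0,"z":0,"wx":0,"wy":-0.15,"wz":0,"hand":-1}
    - {"x":0,"y":0,"z":0,"wx":0,"wy":-0.15,"wz":0,"hand":-1}
    - {"x":0,"y":0,"z":0,"wx":0,"wy":0,"wz":0,"hand":-1}
    - {"x":0,"y":0,"z":0,"wx":0,"wy":0,"wz":0,"hand":-1}
    - {"x":0,"y":0,"z":0,"wx":0,"wy":0,"wz":0,"hand":-1}
    - {"x":0,"y":0,"z":0,"wx":0,"wy":0,"wz":0,"hand":-1}
    - {"x":0,"y":0,"z":0,"wx":0,"wy":0.15,"wz":0,"hand":-1}
    - {"x":0,"y":0,"z":0,"wx":0,"wy":0.15,"wz":0,"hand":-1}
    - {"x":0,"y":0,"z":0,"wx":0,"wy":0.15,"wz":0,"hand":-1}

```text
time: 6.82
tool_pos: [0.4556, -0.1112, 0.111]
tool_rot: [0.001, 1.0, -0.0, 0.004]
contact_force: [-0.7, 0.1, -1.7]
gripper_width: 0.669
grasp_force: 67.5
```

send_rows:
  rows:
    - {"x":0,"y":0,"z":0,"wx":0,"wy":0,"wz":0,"hand":-1}
    - {"x":0,"y":0,"z":0,"wx":0,"wy":0,"wz":0,"hand":-1}
    - {"x":0,"y":0,"z":0,"wx":0,"wy":0,"wz":0,"hand":-1}
    - {"x":0,"y":0,"z":0,"wx":0,"wy":0,"wz":0,"hand":-1}
    - {"x":0,"y":0,"z":0,"wx":0,"wy":0,"wz":0,"hand":-1}
    - {"x":0,"y":0,"z":0,"wx":0,"wy":0,"wz":0,"hand":-1}
    - {"x":0,"y":0,"z":0,"wx":0,"wy":0,"wz":0,"hand":-1}
    - {"x":0,"y":0,"z":0,"wx":0,"wy":0,"wz":0,"hand":-1}
    - {"x":0,"y":0,"z":0,"wx":0,"wy":0,"wz":0,"hand":-1}
    - {"x":0,"y":0,"z":0,"wx":0,"wy":0,"wz":0,"hand":-1}

```text
time: 7.65
tool_pos: [0.4552, -0.111, 0.1096]
tool_rot: [-0.0, 1.0, -0.0, -0.0]
contact_force: [0.1, -0.8, -2.3]
gripper_width: 0.667
grasp_force: 67.3
```

```bash
python3 -c "
from h import *
rd()"
```

```text
[ 0.4552 -0.111   0.1096] [ 0.0626 -0.8358 -2.3423] [ 0.0136 -0.0317  0.0259] 0.6672680327501143 67.3450443148613
```

```bash
cat >> h.py <<'E'
def avg(k=8):
    v=[manip.state()["ft_torque"]]
    for _ in range(k): grab_frame("wrist"); v.append(manip.state()["ft_torque"])
    v=np.array(v); print(manip.state()["time"],v.mean(0).round(4),v.std(0).round(4))
E
python3 -c "
from h import *
avg()"
```

```text
8.05 [ 0.0113 -0.0137 -0.0062] [0.0311 0.0247 0.023 ]
```

Red is quiet: the moment stays near zero at both ends. I'll set it back.

send_rows:
  rows:
    - {"x":0,"y":0,"z":0.15,"wx":0,"wy":0,"wz":0,"hand":-1}
    - {"x":0,"y":0,"z":0.15,"wx":0,"wy":0,"wz":0,"hand":-1}
    - {"x":0,"y":0,"z":0.15,"wx":0,"wy":0,"wz":0,"hand":-1}
    - {"x":0,"y":0,"z":0.12,"wx":0,"wy":0,"wz":0,"hand":-1}
    - {"x":0,"y":0,"z":0.07,"wx":0,"wy":0,"wz":0,"hand":-1}
    - {"x":0,"y":0,"z":0.03,"wx":0,"wy":0,"wz":0,"hand":-1}
    - {"x":0,"y":0,"z":0.02,"wx":0,"wy":0,"wz":0,"hand":-1}
    - {"x":0,"y":0,"z":0.01,"wx":0,"wy":0,"wz":0,"hand":-1}
    - {"x":0,"y":0,"z":0,"wx":0,"wy":0,"wz":0,"hand":-1}
    - {"x":0,"y":0,"z":0,"wx":0,"wy":0,"wz":0,"hand":-1}

```text
time: 8.88
tool_pos: [0.4565, -0.1115, 0.0061]
tool_rot: [0.001, 1.0, -0.0, 0.002]
contact_force: [0.7, 0.2, -1.3]
gripper_width: 0.672
grasp_force: 67.7
```

```bash
python3 -c "
from h import *
rd()"
```

```text
[ 0.4565 -0.1115  0.0061] [ 0.6811  0.1796 -1.3307] [ 0.0156  0.0421 -0.0348] 0.6715682982363886 67.6647600531578
```

Open, rise and go over yellow at (0.452, 0.0205).

send_rows:
  rows:
    - {"x":0,"y":0,"z":0,"wx":0,"wy":0,"wz":0,"hand":1}
    - {"x":0,"y":0,"z":0,"wx":0,"wy":0,"wz":0,"hand":1}
    - {"x":0,"y":0,"z":0,"wx":0,"wy":0,"wz":0,"hand":1}
    - {"x":0,"y":0,"z":0,"wx":0,"wy":0,"wz":0,"hand":1}
    - {"x":0,"y":0,"z":0,"wx":0,"wy":0,"wz":0,"hand":1}
    - {"x":0,"y":0,"z":-0.12,"wx":0,"wy":0,"wz":0,"hand":1}
    - {"x":0,"y":0,"z":-0.22,"wx":0,"wy":0,"wz":0,"hand":1}
    - {"x":0,"y":0,"z":-0.22,"wx":0,"wy":0,"wz":0,"hand":1}
    - {"x":0,"y":0,"z":-0.1,"wx":0,"wy":0,"wz":0,"hand":1}
    - {"x":0,"y":0,"z":0,"wx":0,"wy":0,"wz":0,"hand":1}

```text
time: 9.72
tool_pos: [0.4583, -0.1123, 0.1089]
tool_rot: [0.002, 1.0, -0.0, 0.004]
contact_force: [1.4, -0.1, -0.0]
gripper_width: 1.0
grasp_force: 0.0
```

send_rows:
  rows:
    - {"x":-0.03,"y":-0.2,"z":0,"wx":0,"wy":0,"wz":0,"hand":1}
    - {"x":0,"y":-0.22,"z":0,"wx":0,"wy":0,"wz":0,"hand":1}
    - {"x":0,"y":-0.22,"z":0,"wx":0,"wy":0,"wz":0,"hand":1}
    - {"x":0,"y":-0.24,"z":0,"wx":0,"wy":0,"wz":0,"hand":1}
    - {"x":0,"y":0,"z":0.15,"wx":0,"wy":0,"wz":0,"hand":1}
    - {"x":0,"y":0,"z":0.15,"wx":0,"wy":0,"wz":0,"hand":1}
    - {"x":0,"y":0,"z":0.15,"wx":0,"wy":0,"wz":0,"hand":1}
    - {"x":0,"y":0,"z":0,"wx":0,"wy":0,"wz":0,"hand":1}
    - {"x":0,"y":0,"z":0,"wx":0,"wy":0,"wz":0,"hand":1}
    - {"x":0,"y":0,"z":0,"wx":0,"wy":0,"wz":0,"hand":1}

```text
time: 10.55
tool_pos: [0.451, 0.0208, 0.0368]
tool_rot: [0.0, 1.0, -0.0, 0.0]
contact_force: [0.3, 0.3, 0.5]
gripper_width: 0.999
grasp_force: 0.0
```

```bash
python3 -c "
from h import *
s=manip.state();print(s['tool_pos'])
t=grab_frame('top');cv2.imwrite('pics/top1.png',cv2.resize(t[160:350,205:405],None,fx=3,fy=3,interpolation=2))"
```

```text
[0.45103446 0.0208321  0.03679573]
```

View pics/top1.png

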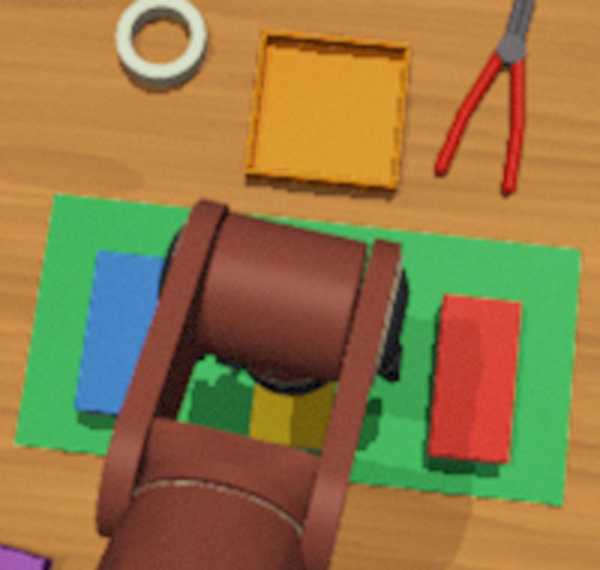

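Red stands back at crop (475,380), where it was. The gripper straddles yellow.

send_rows:
  rows:
    - {"x":0.007,"y":0,"z":0.1,"wx":0,"wy":0,"wz":0,"hand":1}
    - {"x":0,"y":0,"z":0.08,"wx":0,"wy":0,"wz":0,"hand":1}
    - {"x":0,"y":0,"z":0.025,"wx":0,"wy":0,"wz":0,"hand":1}
    - {"x":0,"y":0,"z":0,"wx":0,"wy":0,"wz":0,"hand":1}
    - {"x":0,"y":0,"z":0,"wx":0,"wy":0,"wz":0,"hand":-1}
    - {"x":0,"y":0,"z":0,"wx":0,"wy":0,"wz":0,"hand":-1}
    - {"x":0,"y":0,"z":0,"wx":0,"wy":0,"wz":0,"hand":-1}
    - {"x":0,"y":0,"z":0,"wx":0,"wy":0,"wz":0,"hand":-1}
    - {"x":0,"y":0,"z":0,"wx":0,"wy":0,"wz":0,"hand":-1}
    - {"x":0,"y":0,"z":0,"wx":0,"wy":0,"wz":0,"hand":-1}

```text
time: 11.43
tool_pos: [0.4531, 0.0209, 0.0071]
tool_rot: [0.0, 1.0, -0.0, 0.001]
contact_force: [0.0, 0.8, 5.6]
gripper_width: 0.67
grasp_force: 65.5
```

send_rows:
  rows:
    - {"x":0,"y":0,"z":-0.1,"wx":0,"wy":0,"wz":0,"hand":-1}
    - {"x":0,"y":0,"z":-0.15,"wx":0,"wy":0,"wz":0,"hand":-1}
    - {"x":0,"y":0,"z":-0.15,"wx":0,"wy":0,"wz":0,"hand":-1}
    - {"x":0,"y":0,"z":-0.15,"wx":0,"wy":0,"wz":0,"hand":-1}
    - {"x":0,"y":0,"z":-0.1,"wx":0,"wy":0,"wz":0,"hand":-1}
    - {"x":0,"y":0,"z":-0.05,"wx":0,"wy":0,"wz":0,"hand":-1}
    - {"x":0,"y":0,"z":0,"wx":0,"wy":0,"wz":0,"hand":-1}
    - {"x":0,"y":0,"z":0,"wx":0,"wy":0,"wz":0,"hand":-1}
    - {"x":0,"y":0,"z":0,"wx":0,"wy":0,"wz":0,"hand":-1}
    - {"x":0,"y":0,"z":0,"wx":0,"wy":0,"wz":0,"hand":-1}

```text
time: 12.27
tool_pos: [0.4505, 0.0211, 0.1087]
tool_rot: [-0.0, 1.0, -0.0, -0.002]
contact_force: [-1.1, -0.6, -2.7]
gripper_width: 0.671
grasp_force: 64.8
```

send_rows:
  rows:
    - {"x":0.2,"y":0,"z":0,"wx":0,"wy":0,"wz":0,"hand":-1}
    - {"x":-0.2,"y":0,"z":0,"wx":0,"wy":0,"wz":0,"hand":-1}
    - {"x":0.2,"y":0,"z":0,"wx":0,"wy":0,"wz":0,"hand":-1}
    - {"x":-0.2,"y":0,"z":0,"wx":0,"wy":0,"wz":0,"hand":-1}
    - {"x":0,"y":0,"z":0,"wx":0,"wy":0.15,"wz":0,"hand":-1}
    - {"x":0,"y":0,"z":0,"wx":0,"wy":0.15,"wz":0,"hand":-1}
    - {"x":0,"y":0,"z":0,"wx":0,"wy":0.15,"wz":0,"hand":-1}
    - {"x":0,"y":0,"z":0,"wx":0,"wy":0,"wz":0,"hand":-1}
    - {"x":0,"y":0,"z":0,"wx":0,"wy":0,"wz":0,"hand":-1}
    - {"x":0,"y":0,"z":0,"wx":0,"wy":0,"wz":0,"hand":-1}

```text
time: 13.1
tool_pos: [0.4524, 0.0208, 0.1112]
tool_rot: [0.0, 0.985, -0.0, 0.175]
contact_force: [0.2, -0.7, -1.5]
gripper_width: 0.669
grasp_force: 67.1
```

send_rows:
  rows:
    - {"x":0,"y":0,"z":0,"wx":0,"wy":-0.15,"wz":0,"hand":-1}
    - {"x":0,"y":0,"z":0,"wx":0,"wy":-0.15,"wz":0,"hand":-1}
    - {"x":0,"y":0,"z":0,"wx":0,"wy":-0.15,"wz":0,"hand":-1}
    - {"x":0,"y":0,"z":0,"wx":0,"wy":0,"wz":0,"hand":-1}
    - {"x":0,"y":0,"z":0,"wx":0,"wy":0,"wz":0,"hand":-1}
    - {"x":0,"y":0,"z":0,"wx":0,"wy":0,"wz":0,"hand":-1}
    - {"x":0,"y":0,"z":0,"wx":0,"wy":0,"wz":0,"hand":-1}
    - {"x":0,"y":0,"z":0,"wx":0,"wy":0,"wz":0,"hand":-1}
    - {"x":0,"y":0,"z":0,"wx":0,"wy":0,"wz":0,"hand":-1}
    - {"x":0,"y":0,"z":0,"wx":0,"wy":0,"wz":0,"hand":-1}

```text
time: 13.93
tool_pos: [0.4515, 0.021, 0.1109]
tool_rot: [0.0, 1.0, -0.0, 0.001]
contact_force: [-1.0, 0.1, -2.4]
gripper_width: 0.67
grasp_force: 67.2
```

```bash
python3 -c "
from h import *
avg()"
```

```text
14.3333 [ 0.016  -0.0055 -0.0201] [0.0352 0.0204 0.0271]
```

send_rows:
  rows:
    - {"x":0,"y":0,"z":0,"wx":0,"wy":-0.15,"wz":0,"hand":-1}
    - {"x":0,"y":0,"z":0,"wx":0,"wy":-0.15,"wz":0,"hand":-1}
    - {"x":0,"y":0,"z":0,"wx":0,"wy":-0.15,"wz":0,"hand":-1}
    - {"x":0,"y":0,"z":0,"wx":0,"wy":0,"wz":0,"hand":-1}
    - {"x":0,"y":0,"z":0,"wx":0,"wy":0,"wz":0,"hand":-1}
    - {"x":0,"y":0,"z":0,"wx":0,"wy":0,"wz":0,"hand":-1}
    - {"x":0,"y":0,"z":0,"wx":0,"wy":0,"wz":0,"hand":-1}
    - {"x":0,"y":0,"z":0,"wx":0,"wy":0.15,"wz":0,"hand":-1}
    - {"x":0,"y":0,"z":0,"wx":0,"wy":0.15,"wz":0,"hand":-1}
    - {"x":0,"y":0,"z":0,"wx":0,"wy":0.15,"wz":0,"hand":-1}

```text
time: 15.17
tool_pos: [0.4522, 0.021, 0.1116]
tool_rot: [0.0, 1.0, -0.0, 0.004]
contact_force: [-0.7, -0.3, -2.0]
gripper_width: 0.67
grasp_force: 67.3
```

send_rows:
  rows:
    - {"x":0,"y":0,"z":0,"wx":0,"wy":0,"wz":0,"hand":-1}
    - {"x":0,"y":0,"z":0,"wx":0,"wy":0,"wz":0,"hand":-1}
    - {"x":0,"y":0,"z":0,"wx":0,"wy":0,"wz":0,"hand":-1}
    - {"x":0,"y":0,"z":0,"wx":0,"wy":0,"wz":0,"hand":-1}
    - {"x":0,"y":0,"z":0,"wx":0,"wy":0,"wz":0,"hand":-1}
    - {"x":0,"y":0,"z":0,"wx":0,"wy":0,"wz":0,"hand":-1}
    - {"x":0,"y":0,"z":0,"wx":0,"wy":0,"wz":0,"hand":-1}
    - {"x":0,"y":0,"z":0,"wx":0,"wy":0,"wz":0,"hand":-1}
    - {"x":0,"y":0,"z":0,"wx":0,"wy":0,"wz":0,"hand":-1}
    - {"x":0,"y":0,"z":0,"wx":0,"wy":0,"wz":0,"hand":-1}

```text
time: 16.0
tool_pos: [0.4518, 0.021, 0.1104]
tool_rot: [-0.0, 1.0, -0.0, -0.0]
contact_force: [-0.3, 1.2, -1.8]
gripper_width: 0.667
grasp_force: 67.3
```

```bash
python3 -c "
from h import *
avg();rd()"
```

```text
16.4 [-0.0041  0.0108 -0.0015] [0.0352 0.0351 0.0244]
[0.4517 0.021  0.1106] [ 0.1904  0.1554 -2.2399] [ 0.0105 -0.0053  0.0098] 0.6732611412769436 67.25686758756638
```

Yellow is quiet too (-0.006 / +0.011 N m). I'll put it back, then go to blue at (0.460, 0.151).

send_rows:
  rows:
    - {"x":0,"y":0,"z":0.15,"wx":0,"wy":0,"wz":0,"hand":-1}
    - {"x":0,"y":0,"z":0.15,"wx":0,"wy":0,"wz":0,"hand":-1}
    - {"x":0,"y":0,"z":0.15,"wx":0,"wy":0,"wz":0,"hand":-1}
    - {"x":0,"y":0,"z":0.12,"wx":0,"wy":0,"wz":0,"hand":-1}
    - {"x":0,"y":0,"z":0.07,"wx":0,"wy":0,"wz":0,"hand":-1}
    - {"x":0,"y":0,"z":0.03,"wx":0,"wy":0,"wz":0,"hand":-1}
    - {"x":0,"y":0,"z":0.02,"wx":0,"wy":0,"wz":0,"hand":-1}
    - {"x":0,"y":0,"z":0.01,"wx":0,"wy":0,"wz":0,"hand":-1}
    - {"x":0,"y":0,"z":0,"wx":0,"wy":0,"wz":0,"hand":-1}
    - {"x":0,"y":0,"z":0,"wx":0,"wy":0,"wz":0,"hand":-1}

```text
time: 17.23
tool_pos: [0.4533, 0.0208, 0.0071]
tool_rot: [0.0, 1.0, -0.0, 0.002]
contact_force: [-1.2, -0.2, 1.0]
gripper_width: 0.668
grasp_force: 67.7
```

send_rows:
  rows:
    - {"x":0,"y":0,"z":0,"wx":0,"wy":0,"wz":0,"hand":1}
    - {"x":0,"y":0,"z":0,"wx":0,"wy":0,"wz":0,"hand":1}
    - {"x":0,"y":0,"z":0,"wx":0,"wy":0,"wz":0,"hand":1}
    - {"x":0,"y":0,"z":0,"wx":0,"wy":0,"wz":0,"hand":1}
    - {"x":0,"y":0,"z":0,"wx":0,"wy":0,"wz":0,"hand":1}
    - {"x":0,"y":0,"z":-0.12,"wx":0,"wy":0,"wz":0,"hand":1}
    - {"x":0,"y":0,"z":-0.22,"wx":0,"wy":0,"wz":0,"hand":1}
    - {"x":0,"y":0,"z":-0.22,"wx":0,"wy":0,"wz":0,"hand":1}
    - {"x":0,"y":0,"z":-0.1,"wx":0,"wy":0,"wz":0,"hand":1}
    - {"x":0,"y":0,"z":0,"wx":0,"wy":0,"wz":0,"hand":1}

```text
time: 18.07
tool_pos: [0.4551, 0.0206, 0.1096]
tool_rot: [0.001, 1.0, -0.0, 0.005]
contact_force: [0.5, 0.4, -0.0]
gripper_width: 0.997
grasp_force: 0.0
```

send_rows:
  rows:
    - {"x":0.05,"y":-0.2,"z":0,"wx":0,"wy":0,"wz":0,"hand":1}
    - {"x":0,"y":-0.22,"z":0,"wx":0,"wy":0,"wz":0,"hand":1}
    - {"x":0,"y":-0.22,"z":0,"wx":0,"wy":0,"wz":0,"hand":1}
    - {"x":0,"y":-0.225,"z":0,"wx":0,"wy":0,"wz":0,"hand":1}
    - {"x":0,"y":0,"z":0.1,"wx":0,"wy":0,"wz":0,"hand":1}
    - {"x":0,"y":0,"z":0.1,"wx":0,"wy":0,"wz":0,"hand":1}
    - {"x":0,"y":0,"z":0,"wx":0,"wy":0,"wz":0,"hand":1}
    - {"x":0,"y":0,"z":0,"wx":0,"wy":0,"wz":0,"hand":1}
    - {"x":0,"y":0,"z":0,"wx":0,"wy":0,"wz":0,"hand":1}
    - {"x":0,"y":0,"z":0,"wx":0,"wy":0,"wz":0,"hand":1}

```text
time: 18.9
tool_pos: [0.4599, 0.1505, 0.0753]
tool_rot: [-0.0, 1.0, -0.0, 0.001]
contact_force: [0.0, 0.3, 0.5]
gripper_width: 0.999
grasp_force: 0.0
```

```bash
python3 -c "
from h import *
rd();cv2.imwrite('pics/w2.png',grab_frame('wrist'))"
```

```text
[0.4599 0.1505 0.0753] [0.0081 0.2597 0.4666] [0.0125 0.0121 0.0002] 0.9992682510140992 0.0
```

View pics/w2.png

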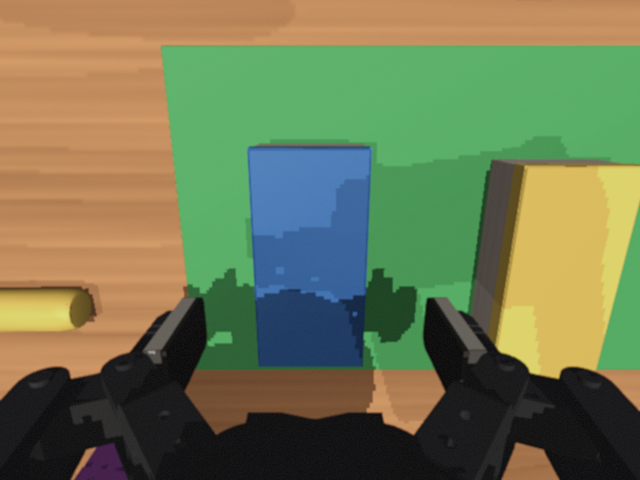

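Blue lid has corners at (249,148), (370,147), (363,366) and (260,366), centred between the fingers (205..427). Yellow stands upright. Descend and grip.

send_rows:
  rows:
    - {"x":0.005,"y":-0.008,"z":0.13,"wx":0,"wy":0,"wz":0,"hand":1}
    - {"x":0,"y":0,"z":0.15,"wx":0,"wy":0,"wz":0,"hand":1}
    - {"x":0,"y":0,"z":0.12,"wx":0,"wy":0,"wz":0,"hand":1}
    - {"x":0,"y":0,"z":0.055,"wx":0,"wy":0,"wz":0,"hand":1}
    - {"x":0,"y":0,"z":0,"wx":0,"wy":0,"wz":0,"hand":1}
    - {"x":0,"y":0,"z":0,"wx":0,"wy":0,"wz":0,"hand":-1}
    - {"x":0,"y":0,"z":0,"wx":0,"wy":0,"wz":0,"hand":-1}
    - {"x":0,"y":0,"z":0,"wx":0,"wy":0,"wz":0,"hand":-1}
    - {"x":0,"y":0,"z":0,"wx":0,"wy":0,"wz":0,"hand":-1}
    - {"x":0,"y":0,"z":0,"wx":0,"wy":0,"wz":0,"hand":-1}

```text
time: 19.78
tool_pos: [0.4618, 0.1523, 0.0083]
tool_rot: [-0.0, 1.0, -0.0, 0.002]
contact_force: [-0.8, -0.5, 6.4]
gripper_width: 0.666
grasp_force: 66.8
```

send_rows:
  rows:
    - {"x":0,"y":0,"z":-0.1,"wx":0,"wy":0,"wz":0,"hand":-1}
    - {"x":0,"y":0,"z":-0.15,"wx":0,"wy":0,"wz":0,"hand":-1}
    - {"x":0,"y":0,"z":-0.15,"wx":0,"wy":0,"wz":0,"hand":-1}
    - {"x":0,"y":0,"z":-0.15,"wx":0,"wy":0,"wz":0,"hand":-1}
    - {"x":0,"y":0,"z":-0.1,"wx":0,"wy":0,"wz":0,"hand":-1}
    - {"x":0,"y":0,"z":-0.05,"wx":0,"wy":0,"wz":0,"hand":-1}
    - {"x":0,"y":0,"z":0,"wx":0,"wy":0,"wz":0,"hand":-1}
    - {"x":0,"y":0,"z":0,"wx":0,"wy":0,"wz":0,"hand":-1}
    - {"x":0,"y":0,"z":0,"wx":0,"wy":0,"wz":0,"hand":-1}
    - {"x":0,"y":0,"z":0,"wx":0,"wy":0,"wz":0,"hand":-1}

```text
time: 20.62
tool_pos: [0.4588, 0.1517, 0.1095]
tool_rot: [0.0, 1.0, -0.0, -0.002]
contact_force: [-0.2, 0.4, -2.6]
gripper_width: 0.668
grasp_force: 65.8
```

send_rows:
  rows:
    - {"x":0.2,"y":0,"z":0,"wx":0,"wy":0,"wz":0,"hand":-1}
    - {"x":-0.2,"y":0,"z":0,"wx":0,"wy":0,"wz":0,"hand":-1}
    - {"x":0.2,"y":0,"z":0,"wx":0,"wy":0,"wz":0,"hand":-1}
    - {"x":-0.2,"y":0,"z":0,"wx":0,"wy":0,"wz":0,"hand":-1}
    - {"x":0,"y":0,"z":0,"wx":0,"wy":0.15,"wz":0,"hand":-1}
    - {"x":0,"y":0,"z":0,"wx":0,"wy":0.15,"wz":0,"hand":-1}
    - {"x":0,"y":0,"z":0,"wx":0,"wy":0.15,"wz":0,"hand":-1}
    - {"x":0,"y":0,"z":0,"wx":0,"wy":0,"wz":0,"hand":-1}
    - {"x":0,"y":0,"z":0,"wx":0,"wy":0,"wz":0,"hand":-1}
    - {"x":0,"y":0,"z":0,"wx":0,"wy":0,"wz":0,"hand":-1}

```text
time: 21.45
tool_pos: [0.4606, 0.152, 0.1118]
tool_rot: [-0.0, 0.985, -0.0, 0.175]
contact_force: [-0.2, -0.3, -3.2]
gripper_width: 0.666
grasp_force: 68.2
```

send_rows:
  rows:
    - {"x":0,"y":0,"z":0,"wx":0,"wy":-0.15,"wz":0,"hand":-1}
    - {"x":0,"y":0,"z":0,"wx":0,"wy":-0.15,"wz":0,"hand":-1}
    - {"x":0,"y":0,"z":0,"wx":0,"wy":-0.15,"wz":0,"hand":-1}
    - {"x":0,"y":0,"z":0,"wx":0,"wy":0,"wz":0,"hand":-1}
    - {"x":0,"y":0,"z":0,"wx":0,"wy":0,"wz":0,"hand":-1}
    - {"x":0,"y":0,"z":0,"wx":0,"wy":0,"wz":0,"hand":-1}
    - {"x":0,"y":0,"z":0,"wx":0,"wy":0,"wz":0,"hand":-1}
    - {"x":0,"y":0,"z":0,"wx":0,"wy":0,"wz":0,"hand":-1}
    - {"x":0,"y":0,"z":0,"wx":0,"wy":0,"wz":0,"hand":-1}
    - {"x":0,"y":0,"z":0,"wx":0,"wy":0,"wz":0,"hand":-1}

```text
time: 22.28
tool_pos: [0.4596, 0.152, 0.1116]
tool_rot: [-0.0, 1.0, 0.0, 0.001]
contact_force: [0.4, -0.5, -2.6]
gripper_width: 0.67
grasp_force: 68.1
```

```bash
python3 -c "
from h import *
avg()"
```

```text
22.6833 [ 0.0089 -0.0591 -0.0016] [0.0257 0.0235 0.0252]
```

send_rows:
  rows:
    - {"x":0,"y":0,"z":0,"wx":0,"wy":-0.15,"wz":0,"hand":-1}
    - {"x":0,"y":0,"z":0,"wx":0,"wy":-0.15,"wz":0,"hand":-1}
    - {"x":0,"y":0,"z":0,"wx":0,"wy":-0.15,"wz":0,"hand":-1}
    - {"x":0,"y":0,"z":0,"wx":0,"wy":0,"wz":0,"hand":-1}
    - {"x":0,"y":0,"z":0,"wx":0,"wy":0,"wz":0,"hand":-1}
    - {"x":0,"y":0,"z":0,"wx":0,"wy":0,"wz":0,"hand":-1}
    - {"x":0,"y":0,"z":0,"wx":0,"wy":0,"wz":0,"hand":-1}
    - {"x":0,"y":0,"z":0,"wx":0,"wy":0.15,"wz":0,"hand":-1}
    - {"x":0,"y":0,"z":0,"wx":0,"wy":0.15,"wz":0,"hand":-1}
    - {"x":0,"y":0,"z":0,"wx":0,"wy":0.15,"wz":0,"hand":-1}

```text
time: 23.52
tool_pos: [0.4604, 0.1521, 0.1125]
tool_rot: [-0.0, 1.0, -0.0, 0.004]
contact_force: [0.1, 0.7, -1.7]
gripper_width: 0.664
grasp_force: 68.2
```

send_rows:
  rows:
    - {"x":0,"y":0,"z":0,"wx":0,"wy":0,"wz":0,"hand":-1}
    - {"x":0,"y":0,"z":0,"wx":0,"wy":0,"wz":0,"hand":-1}
    - {"x":0,"y":0,"z":0,"wx":0,"wy":0,"wz":0,"hand":-1}
    - {"x":0,"y":0,"z":0,"wx":0,"wy":0,"wz":0,"hand":-1}
    - {"x":0,"y":0,"z":0,"wx":0,"wy":0,"wz":0,"hand":-1}
    - {"x":0,"y":0,"z":0,"wx":0,"wy":0,"wz":0,"hand":-1}
    - {"x":0,"y":0,"z":0,"wx":0,"wy":0,"wz":0,"hand":-1}
    - {"x":0,"y":0,"z":0,"wx":0,"wy":0,"wz":0,"hand":-1}
    - {"x":0,"y":0,"z":0,"wx":0,"wy":0,"wz":0,"hand":-1}
    - {"x":0,"y":0,"z":0,"wx":0,"wy":0,"wz":0,"hand":-1}

```text
time: 24.35
tool_pos: [0.4601, 0.1519, 0.1112]
tool_rot: [0.0, 1.0, -0.0, -0.0]
contact_force: [0.4, 0.1, -2.3]
gripper_width: 0.666
grasp_force: 68.2
```

```bash
python3 -c "
from h import *
avg();rd()"
```

```text
24.75 [ 0.0028  0.0493 -0.0063] [0.0244 0.0278 0.0256]
[0.46   0.152  0.1113] [-0.3112  0.7311 -2.3637] [-0.0124  0.0312 -0.042 ] 0.6651711893354862 68.17903339862823
```

Blue rattles: the moment flips from -0.059 to +0.049 N m. I'll carry it over the tray at (0.658, 0.020).

send_rows:
  rows:
    - {"x":0.08,"y":0.05,"z":0,"wx":0,"wy":0,"wz":0,"hand":-1}
    - {"x":0.15,"y":0.1,"z":0,"wx":0,"wy":0,"wz":0,"hand":-1}
    - {"x":0.16,"y":0.11,"z":0,"wx":0,"wy":0,"wz":0,"hand":-1}
    - {"x":0.16,"y":0.11,"z":0,"wx":0,"wy":0,"wz":0,"hand":-1}
    - {"x":0.16,"y":0.11,"z":0,"wx":0,"wy":0,"wz":0,"hand":-1}
    - {"x":0.16,"y":0.11,"z":0,"wx":0,"wy":0,"wz":0,"hand":-1}
    - {"x":0.16,"y":0.11,"z":0,"wx":0,"wy":0,"wz":0,"hand":-1}
    - {"x":0.15,"y":0.1,"z":0,"wx":0,"wy":0,"wz":0,"hand":-1}
    - {"x":0.1,"y":0.06,"z":0,"wx":0,"wy":0,"wz":0,"hand":-1}
    - {"x":0.04,"y":0.02,"z":0,"wx":0,"wy":0,"wz":0,"hand":-1}

```text
time: 25.58
tool_pos: [0.6606, 0.0173, 0.1112]
tool_rot: [0.0, 1.0, -0.001, 0.001]
contact_force: [-0.1, 0.1, -1.3]
gripper_width: 0.665
grasp_force: 68.2
```

send_rows:
  rows:
    - {"x":0,"y":0,"z":0,"wx":0,"wy":0,"wz":0,"hand":-1}
    - {"x":0,"y":0,"z":0,"wx":0,"wy":0,"wz":0,"hand":-1}
    - {"x":0,"y":0,"z":0,"wx":0,"wy":0,"wz":0,"hand":-1}
    - {"x":0,"y":0,"z":0,"wx":0,"wy":0,"wz":0,"hand":-1}
    - {"x":0,"y":0,"z":0,"wx":0,"wy":0,"wz":0,"hand":-1}
    - {"x":0,"y":0,"z":0,"wx":0,"wy":0,"wz":0,"hand":-1}
    - {"x":0,"y":0,"z":0,"wx":0,"wy":0,"wz":0,"hand":-1}
    - {"x":0,"y":0,"z":0,"wx":0,"wy":0,"wz":0,"hand":-1}
    - {"x":0,"y":0,"z":0,"wx":0,"wy":0,"wz":0,"hand":-1}
    - {"x":0,"y":0,"z":0,"wx":0,"wy":0,"wz":0,"hand":-1}

```text
time: 26.42
tool_pos: [0.658, 0.02, 0.1114]
tool_rot: [-0.0, 1.0, -0.0, 0.0]
contact_force: [0.1, -0.8, -2.7]
gripper_width: 0.664
grasp_force: 68.2
```

```bash
python3 -c "
from h import *
rd();cv2.imwrite('pics/s2.png',grab_frame('side'))"
```

```text
[0.658  0.02   0.1114] [ 0.0836 -0.7755 -2.7006] [-0.0002  0.0261 -0.0728] 0.6635535050927651 68.2389709353447
```

View pics/s2.png

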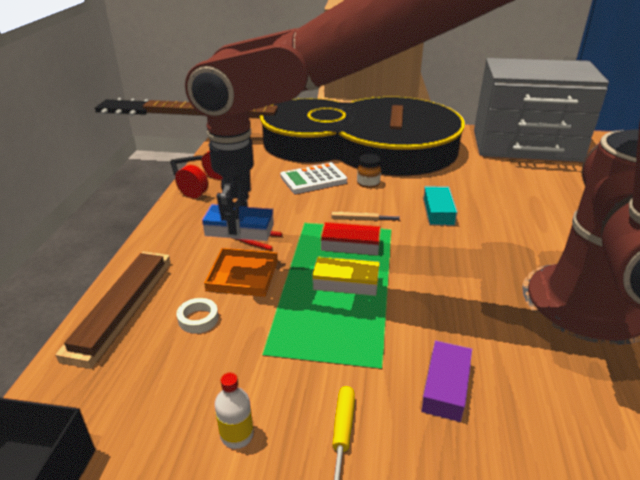

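The side view shows blue held level at (238,221) above the tray (242,271). Red (351,238) and yellow (346,275) stand on the mat, and the bystanders have not moved. Handing in.

```bash
python3 -c "
from plant import job_done
print(job_done())"
```

```text
the job is handed in; nothing more can be done
None
```

The blue tin rattled and is held level and still about 10 cm above the middle of the tray, with the quiet red and yellow tins standing on the mat; I handed the job in at about 26 s and got no verdict back.

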